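# Unstack the ferrule containers into their colour-marked holders

## Robot

A 6-joint arm with a two-finger parallel gripper is mounted at the origin on a cart in front of the work surface, level with it; the furniture and walls round the work are solid. World frame = base frame: x ahead of the robot, y to its left, z up, the work surface at z = 0. Lengths are in mm, angles in rad, forces in N, time in s.
With the tool pointing down it reaches from about 275 to 775 mm from the base axis. Payload 14.6 kg.
Tool frame: the origin (TCP) lies on the centre line of the jaws, within the pads' length; the fingertips stand 19 mm ahead of it and the grasp point (between the pads) is the TCP; z points along the fingers, y is the line along which they close (so a half turn about z gives the same grasp; the last joint's range is limited). The gripper opens to 85 mm and grips with 20 to 120 N. Pads are 22 mm wide; open, the fingers measure 114 mm over their backs; the gripper's body (76 mm by 85 mm) begins 54 mm behind the grasp point. The pads swing forward as they close: fully open they stand 13 mm farther back than shut.
Start: joints at [1.163, 0.263, -0.048, 1.259, 0, 1.415], TCP at [131.315, 508.315, 250.278] pointing down, gripper open.
Joint ranges: [-2.65, 2.65], [-0.89, 1.7], [-1.18, 1.37], [-2.13, 2.11], [-1.35, 1.29], [-3.14, 3.14]. Speed limits (rad/s): [1.89, 1.89, 2.57, 2.79, 3.14, 3.14].

## Interface

Orientations are given as a rotation vector (axis times angle).
In Python, from workcell import manip gives the robot as it stands.
- The arm moves only by the shell command python3 -m pendant 'ROWS'. ROWS is JSON, a list of rows, each an object with "twist": the turn, a rotation vector about the world's x, y, z in rad, a list of three; "slide": the shift along the world's x, y, z in m, a list of three; "gripper": the finger opening in m, from 0 to 0.0854. In form: [{"twist": [wx, wy, wz], "slide": [x, y, z], "gripper": gripper}, ...]. A call has 1 to 8 rows; each row is the pose to reach, as a shift and turn from the pose commanded when the call began; what a row does not reach only later rows make up. A row lasts 1/12 s, in which the tool goes at most 41.7 mm and 7.16 degrees, less where a joint would pass 70% of its speed; a pose out of reach is approached as far as the arm can. A call with a gripper value outside its range is refused whole. The fingers move at their own pace and stop on an object; the grip force is fixed at half the most. Time passes only in rows, so rows that repeat a pose let the fingers close. It gives the time, the measured TCP pose, the force, the opening and the grip force at its end, in the units of the state.
- manip.sense(): the state, without advancing time (a new reading comes with each control period).
- manip.grab_frame(name): name is "scene" or "top" or "wrist"; returns a dict with "image" (400x640x3 uint8, blue, green, red), "z_map" (400x640 float32, mm along the optical axis (not along the pixel's ray), 0 where there is no reading), "camera_matrix" (3x3 intrinsics, pixels), "xyz" and "attitude" of the camera in the world; the wrist camera has in their place "hand_eye" (4x4, takes a point from camera to tool coordinates, whose origin is the TCP and whose axes are the flange's). Camera axes: x right, y down, z forward; pixel columns grow to the right and rows downward; lengths in mm; the calibration is good to about 2 mm. A picture is of the moment at which its call begins: read the wrist's pose just before it.
- manip.finish_job(): hands the job in; it is judged then, once.
Trained networks look in the newest picture that a camera, given by its name, has taken for a name from the list of things; names that differ only in an ending like _2 or _b are one class to them, and where a whole thing is asked for, a point or a joint stands for the part that bears it (a point fixed in the world has none). Each returns a list of dicts, best first, with "score" (0 to 1); they miss things now and then, are a little off and sometimes report something else, mostly with a low value. They report only what shows in the picture. A call takes as long as a camera call. They do not tell look-alikes from the thing itself.
- manip.masks_of(camera, target): "region" (400x640 bool, what is visible of it) and "location" ([row, column] in pixels, amid what is visible of it).
- manip.mark_of(camera, target): "location" ([row, column] in pixels: a listed point, or the origin of a listed thing).
The state is a dict: "t": time; "joint_positions": joint angles; "qvel": joint speeds; "effort": joint torques, N m; "ee_pos": TCP position; "orientation": TCP orientation; "contact_force": force on the tool from outside, world axes, zero at the start; "moment": the same for the moment, N m; "finger_gap": opening from 0.0 (shut) to 1.0 (fully open); "grip_force": force on a finger pad.
Only numpy, scipy, OpenCV 4.12 (cv2) and the standard library are available. Lean on these libraries where they do the work, as an engineer would, in place of code of your own. Each camera call takes 0.05 s, during which the arm holds its last target. There are 200 camera calls.

## Task

Someone has piled the ferrule containers up in two stacks, a small clear vial on top of each tub. Take the stacks apart and stand each container upright in the holder whose rim has the colour of its lid: red-lidded tub, black-lidded tub, yellow-capped vial and green-capped vial, each down inside its own rim. Do not tip any container over, and leave the loose steel crimping die and the cardboard box where they are.

Things in the scene. Friction and masses are not known exactly. Their poses are not given: they have to be found in the camera images.
- red_tub: round tub with a red knurled screw lid; lid 50 mm in diameter and 12 mm high, body below it 46 mm in diameter. It stands 50 mm high; the origin is on its axis, 1.5 mm below its underside, so the lid's top is 51.5 mm above the origin; z up along the axis. Stands on the table, one of the vials on its lid. 40 to 90 g
- black_tub: round tub with a black knurled screw lid; lid 50 mm in diameter and 12 mm high, body below it 46 mm in diameter. It stands 50 mm high; the origin is on its axis, 1.5 mm below its underside, so the lid's top is 51.5 mm above the origin; z up along the axis. Stands on the table, one of the vials on its lid. 60 to 130 g
- yellow_vial: clear round vial with a yellow push cap; cap 30 mm in diameter and 12 mm high, body below it 26 mm in diameter; 56 mm high. Origin at the centre of its underside (the axis is within 1 mm of it), z up. Starts upright on the lid of one of the two tubs, whichever. About 25 g
- green_vial: clear round vial with a green push cap; cap 30 mm in diameter and 12 mm high, body below it 26 mm in diameter; 56 mm high. Origin at the centre of its underside (the axis is within 1 mm of it), z up. Starts upright on the lid of the other tub. About 25 g
- red_holder: fixed holder on the table for the red-lidded tub: square aluminium plate 84 x 84 x 4 mm with a red round rim on it, 62 mm inside and 72 mm outside diameter, 5 mm high (rim top 9 mm above the table). Origin at the centre of the plate's underside; the floor inside the rim is 4 mm above the origin; z up
- black_holder: fixed holder on the table for the black-lidded tub: square aluminium plate 84 x 84 x 4 mm with a black round rim on it, 62 mm inside and 72 mm outside diameter, 5 mm high (rim top 9 mm above the table). Origin at the centre of the plate's underside; the floor inside the rim is 4 mm above the origin; z up
- yellow_holder: fixed holder on the table for the yellow-capped vial: square aluminium plate 68 x 68 x 4 mm with a yellow round rim on it, 44 mm inside and 54 mm outside diameter, 5 mm high (rim top 9 mm above the table). Origin at the centre of the plate's underside; the floor inside the rim is 4 mm above the origin; z up
- green_holder: fixed holder on the table for the green-capped vial: square aluminium plate 68 x 68 x 4 mm with a green round rim on it, 44 mm inside and 54 mm outside diameter, 5 mm high (rim top 9 mm above the table). Origin at the centre of the plate's underside; the floor inside the rim is 4 mm above the origin; z up
- die: bystander, not to be moved: loose grey steel crimping die lying on the table behind the work, a 27 x 36 x 16 mm block with a V groove; origin at the centre of its underside, z up. Near it is fixed: an air tool with its hose at x 0.35 to 0.64, y 0.13 to 0.22, 56 mm high; other clutter is low
- carton: bystander, not to be moved: loose brown cardboard box lying on the table behind the work, 46 x 70 x 34 mm; origin at the centre of its underside, z up. To the right of it are fixed: two box-shaped crimping machines, 0.32 m high, at x over 0.52, y -0.19 to -0.03 and y -0.62 to -0.36; carry things round in front of them or above
Mind the look-alikes: they are no part of the job. Of the things that look like the black_tub, take the one that is nearest to the robot's base at the start.

How it is judged (in metres and radians):
At the end, for the whole second after the job is handed in: each of the four containers stands upright (within 0.1 rad) and at rest on the floor inside the rim of the holder of its lid's colour, its centre within 12 mm of the holder's centre and its underside down on that floor (within 2.5 mm) (horizontal distance between red_tub and red_holder below 0.012 m and z of red_tub in the frame of red_holder below 0.0065 m and angle between each of red_tub, black_tub, yellow_vial, green_vial's own z axis and vertical below 0.1 rad and linear speed of each of red_tub, black_tub, yellow_vial, green_vial below 0.02 m/s and horizontal distance between black_tub and black_holder below 0.012 m and z of black_tub in the frame of black_holder below 0.0065 m and horizontal distance between yellow_vial and yellow_holder below 0.012 m and z of yellow_vial in the frame of yellow_holder below 0.0065 m and horizontal distance between green_vial and green_holder below 0.012 m and z of green_vial in the frame of green_holder below 0.0065 m); the robot touches nothing.
It fails at once if a container is tipped over (tilted more than 0.8 rad) (angle between any of red_tub, black_tub, yellow_vial, green_vial's own z axis and vertical above 0.8 rad).
It fails at once if the steel crimping die is moved by more than 20 mm (distance of die from where it was at the start of the episode above 0.02 m).
It fails at once if the cardboard box is moved by more than 20 mm (distance of carton from where it was at the start of the episode above 0.02 m).
It also fails if it takes over 115 s, if anything falls off the work surface, if the arm or the gripper's body presses on something with over 40 N, if the wrist force passes 120 N, or if a joint passes its speed limit or range.

## Working session

There is one attempt and no reset: what is moved stays moved. The work goes in short steps, Python scripts to look and compute and a shell command to move; the robot and the scene stay as the last step left them, time stands still between calls to the robot, and variables do not carry over. Pictures are saved under pics/ and viewed, at most 14 in all, crops included, and the job is handed in when it is done.

```bash
mkdir -p pics; cat > h.py <<'E'
import numpy as np, cv2
from workcell import manip
from scipy.spatial.transform import Rotation as R
def cam(name):
    s=manip.sense(); f=manip.grab_frame(name)
    if name=="wrist":
        T=np.eye(4);T[:3,:3]=R.from_rotvec(s["orientation"]).as_matrix();T[:3,3]=s["ee_pos"]
        T=T@np.array(f["hand_eye"])
    else:
        T=np.eye(4);a=np.array(f["attitude"],float)
        T[:3,:3]=a if a.shape==(3,3) else R.from_rotvec(a).as_matrix();T[:3,3]=f["xyz"]
    f["T"]=T;return f
def cloud(f):
    K=np.array(f["camera_matrix"]);z=f["z_map"];v,u=np.mgrid[:400,:640]
    p=np.stack([(u-K[0,2])/K[0,0]*z,(v-K[1,2])/K[1,1]*z,z],-1)
    w=p@f["T"][:3,:3].T+f["T"][:3,3]; w[z<=0]=np.nan; return w
NAMES=["red_tub","black_tub","yellow_vial","green_vial","red_holder","black_holder","yellow_holder","green_holder","die","carton"]
E
python3 - <<'E'
from h import *
print(manip.sense())
for c in ["top","scene"]:
    f=cam(c);cv2.imwrite(f"pics/{c}0.png",f["image"]);print(c,f["xyz"],f["attitude"])
    w=cloud(f)
    for n in NAMES:
        for d in manip.masks_of(c,n)[:4]:
            m=d["region"];p=w[m];p=p[~np.isnan(p[:,0])]
            if len(p)==0: continue
            zt=np.percentile(p[:,2],98);q=p[p[:,2]>zt-6]
            print(n,round(d["score"],2),[int(x) for x in d["location"]],m.sum(),"med",np.median(p,0).round(0),"ztop",zt.round(0),"mid-top",((q.min(0)+q.max(0))/2).round(0),"ext",(q.max(0)-q.min(0)).round(0))
E
```

```text
{'t': 0.0, 'joint_positions': array([ 1.16269066e+00,  2.63585664e-01, -4.89435683e-02,  1.25938121e+00,
        9.87777699e-06,  1.41550541e+00]), 'qvel': array([ 0.0002596 ,  0.00011871, -0.00191443,  0.00123282,  0.00031892,
        0.00058349]), 'effort': array([-3.86062165e-03, -6.37598562e+01,  3.84570730e+01,  1.34865887e-02,
       -3.01574464e-04, -3.27622149e-05]), 'ee_pos': array([131.21794749, 508.08466487, 249.79012011]), 'orientation': array([-3.96023452e-01, -3.11620948e+00,  1.67657934e-03]), 'contact_force': array([ 0.09229443, -0.25031414,  0.10194218]), 'moment': array([ 0.03668148,  0.00293722, -0.01200544]), 'grip_force': 0.0, 'finger_gap': 0.9993053672841208}
top [ 446.77910626   19.25041725 1364.24735615] [-2.18025885  2.119855   -0.14539572]
red_tub 0.67 [253, 367] 105 med [ 441. -130.   49.] ztop 55.0 mid-top [ 438. -133.   54.] ext [45. 43. 11.]
black_tub 0.76 [161, 230] 223 med [717. 315.  50.] ztop 56.0 mid-top [719. 318.  53.] ext [44. 47.  7.]
black_tub 0.62 [198, 311] 77 med [598.  59.  50.] ztop 56.0 mid-top [609.  66.  55.] ext [44. 41.  9.]
yellow_vi
[... 1933 characters left out ...]
  3.] ztop 9.0 mid-top [583. 303.   6.] ext [92. 94.  7.]
red_holder 0.45 [181, 299] 248 med [593.  57.  84.] ztop 106.0 mid-top [600.  62. 103.] ext [28. 27.  7.]
black_holder 0.72 [248, 260] 877 med [423.  41.   3.] ztop 8.0 mid-top [427.  43.   6.] ext [101. 100.   7.]
yellow_holder 0.96 [322, 390] 1218 med [ 429. -300.    3.] ztop 9.0 mid-top [ 431. -297.    6.] ext [68. 67.  8.]
green_holder 0.77 [200, 199] 384 med [448. 303.   3.] ztop 8.0 mid-top [447. 304.   6.] ext [66. 70.  7.]
carton 0.78 [162, 303] 401 med [759. 205.  27.] ztop 34.0 mid-top [771. 217.  32.] ext [51. 71.  7.]
carton 0.49 [325, 390] 1196 med [ 429. -299.    3.] ztop 9.0 mid-top [ 431. -297.    6.] ext [68. 67.  8.]
```

```bash
python3 - <<'E'
import cv2
a=cv2.imread("pics/top0.png")[120:300,180:460];cv2.imwrite("pics/top0c.png",cv2.resize(a,(784,504),interpolation=cv2.INTER_CUBIC))
a=cv2.imread("pics/scene0.png")[120:360,150:450];cv2.imwrite("pics/scene0c.png",cv2.resize(a,(750,600),interpolation=cv2.INTER_CUBIC))
E
```

```text
(no output)
```

View pics/top0c.png

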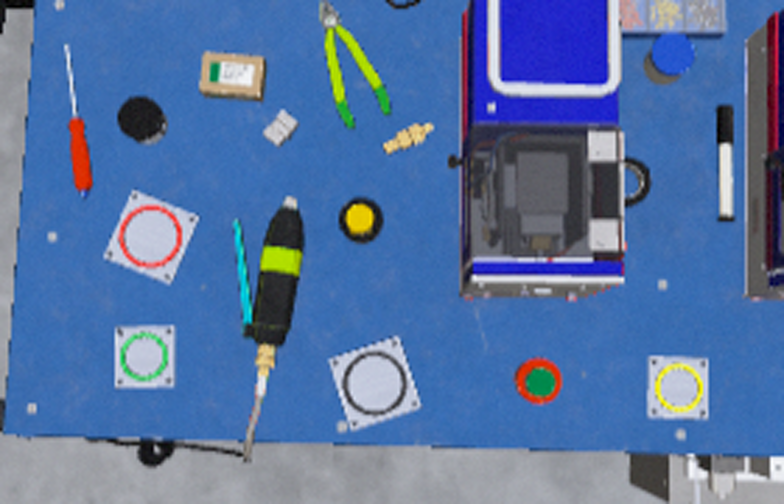

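View pics/scene0c.png

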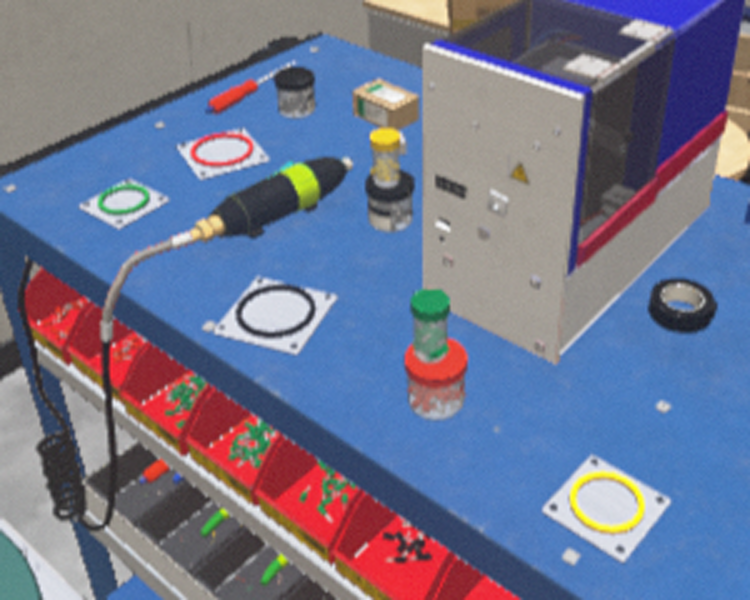

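Candidates for black_tub in the top image: a lone tub at [161,230] (x 717, y 315, about 783 mm from the base) and the one under the yellow vial at [198,311] (607, 64, about 610 mm). The second is nearer and carries a vial, so it is the one meant. The crops show the red tub with the green vial at [253,370], and the holders where the networks put them. The network's extra labels on the green holder are false.

I'll start with the green vial.

```bash
python3 - <<'E'
import cv2
a=cv2.imread("pics/scene0.png")[140:250,250:360];cv2.imwrite("pics/black_c.png",cv2.resize(a,(550,550),interpolation=cv2.INTER_CUBIC))
E
python3 -m pendant '[{"twist":[0,0,0],"slide":[0.04,-0.04,0],"gripper":0.0854},{"twist":[0,0,0],"slide":[0.16,-0.33,0],"gripper":0.0854},{"twist":[0,0,0],"slide":[0.16,-0.33,0],"gripper":0.0854},{"twist":[0,0,0],"slide":[0.16,-0.33,0],"gripper":0.0854},{"twist":[0,0,0],"slide":[0.16,-0.33,0],"gripper":0.0854},{"twist":[0,0,0],"slide":[0.16,-0.33,0],"gripper":0.0854},{"twist":[0,0,0],"slide":[0.16,-0.33,0],"gripper":0.0854},{"twist":[0,0,0],"slide":[0.16,-0.33,0],"gripper":0.0854}]'
python3 - <<'E'
from h import *
s=manip.sense();print(s["ee_pos"],s["joint_positions"])
E
```

```text
t: 1.77
ee_pos: [275.4, 213.9, 250.5]
orientation: [0.395, 3.116, 0.0]
contact_force: [1.9, 0.5, 0.2]
finger_gap: 1.003
grip_force: 0.0
[275.38615155 213.89245826 250.47734682] [ 4.25431129e-01 -4.25090606e-02 -4.06665499e-01  1.20586989e+00
 -1.09995666e-04  6.77858490e-01]
```

View pics/black_c.png

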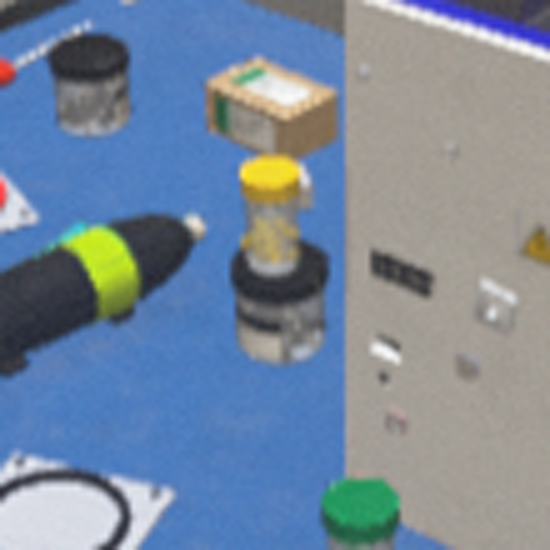

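The crop confirms the near black-lidded tub, under the yellow-capped vial. The far one at upper left is the look-alike.

```bash

python3 -m pendant '[{"twist":[0,0,0],"slide":[0.12,-0.25,-0.02],"gripper":0.0854},{"twist":[0,0,0],"slide":[0.12,-0.25,-0.02],"gripper":0.0854},{"twist":[0,0,0],"slide":[0.12,-0.25,-0.02],"gripper":0.0854},{"twist":[0,0,0],"slide":[0.12,-0.25,-0.02],"gripper":0.0854},{"twist":[0,0,0],"slide":[0.12,-0.25,-0.02],"gripper":0.0854},{"twist":[0,0,0],"slide":[0.12,-0.25,-0.02],"gripper":0.0854},{"twist":[0,0,0],"slide":[0.12,-0.25,-0.02],"gripper":0.0854},{"twist":[0,0,0],"slide":[0.12,-0.25,-0.02],"gripper":0.0854}]'
cat > look.py <<'E'
import sys
from h import *
s=manip.sense();print("tcp",s["ee_pos"].round(1),"F",s["contact_force"].round(1),"gap",round(s["finger_gap"],3),"j",s["joint_positions"].round(2),"t",s["t"])
f=cam("wrist");w=cloud(f)
if sys.argv[1]!="-": cv2.imwrite(f"pics/{sys.argv[1]}.png",f["image"])
for n in sys.argv[2:]:
    for d in manip.masks_of("wrist",n)[:2]:
        m=d["region"];p=w[m];p=p[~np.isnan(p[:,0])]
        if len(p)<20: continue
        zt=np.percentile(p[:,2],97);q=p[p[:,2]>zt-6]
        c,r=cv2.minEnclosingCircle(q[:,:2].astype(np.float32))
        print(n,round(d["score"],2),[int(x) for x in d["location"]],m.sum(),"ztop",zt.round(1),"circ",np.round(c,1),round(r,1),"med",np.median(q,0).round(1),"box",((q.min(0)+q.max(0))/2).round(1),"ext",(q.max(0)-q.min(0)).round(1))
E
python3 look.py w1 green_vial red_tub
```

```text
t: 2.43
ee_pos: [397.8, -39.7, 229.8]
orientation: [0.404, 3.115, -0.002]
contact_force: [-0.5, 1.2, -1.8]
finger_gap: 1.002
grip_force: 0.0
tcp [397.8 -39.7 229.8] F [-0.5  1.2 -1.8] gap 1.002 j [-0.3   0.06 -0.36  1.15 -0.   -0.05] t 2.4333
green_vial 0.67 [245, 232] 1275 ztop 106.9 circ [ 412.8 -107.4] 45.7 med [ 432.4 -128.   105.7] box [ 412.8 -110.8  163.4] ext [ 72.4  63.1 124.8]
red_tub 0.58 [215, 246] 1249 ztop 51.0 circ [ 435.6 -135.7] 25.0 med [ 424.8 -127.9   49.9] box [ 434.6 -135.7   52.7] ext [46.6 49.9 15.2]
```

View pics/w1.png

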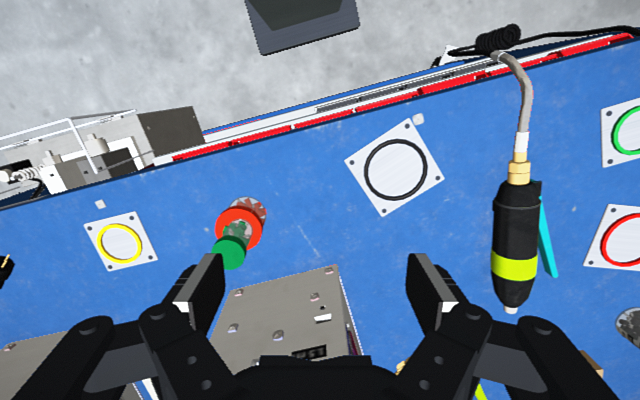

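The wrist view shows the green cap at [245,232] on the red lid at [225,240], left of the fingers. Moving above it and taking one closer look.

```bash
sed -i 's/q=p\[p\[:,2\]>zt-6\]/q=p[abs(p[:,2]-np.median(p[p[:,2]>zt-6][:,2]))<4]/' look.py
python3 -m pendant '[{"twist":[0,0,0],"slide":[0.035,-0.089,-0.04],"gripper":0.0854},{"twist":[0,0,0],"slide":[0.035,-0.089,-0.04],"gripper":0.0854},{"twist":[0,0,0],"slide":[0.035,-0.089,-0.04],"gripper":0.0854},{"twist":[0,0,0],"slide":[0.035,-0.089,-0.06],"gripper":0.0854},{"twist":[0,0,0],"slide":[0.035,-0.089,-0.06],"gripper":0.0854}]'
python3 look.py w2 green_vial red_tub
```

```text
t: 3.0
ee_pos: [429.2, -122.1, 168.0]
orientation: [-0.395, -3.113, -0.002]
contact_force: [-0.3, -0.4, 0.3]
finger_gap: 1.003
grip_force: 0.0
tcp [ 429.2 -122.1  168. ] F [-0.3 -0.4  0.3] gap 1.003 j [-0.46  0.18 -0.4   1.    0.   -0.21] t 3.0
green_vial 0.82 [225, 305] 2327 ztop 106.9 circ [ 435.1 -131.4] 15.2 med [ 433.9 -130.9  105.9] box [ 434.6 -131.2  105.1] ext [29.4 29.5  6.4]
green_vial 0.7 [222, 142] 4370 ztop 9.5 circ [ 432.5 -297.2] 46.4 med [ 430.7 -295.7    4.2] box [ 432.7 -298.6    4.6] ext [68.  71.3  7.9]
red_tub 0.7 [188, 297] 1593 ztop 51.0 circ [ 436.  -135.8] 24.7 med [ 424.  -135.2   49.8] box [ 432.4 -135.8   48.8] ext [41.9 49.3  6. ]
```

View pics/w2.png

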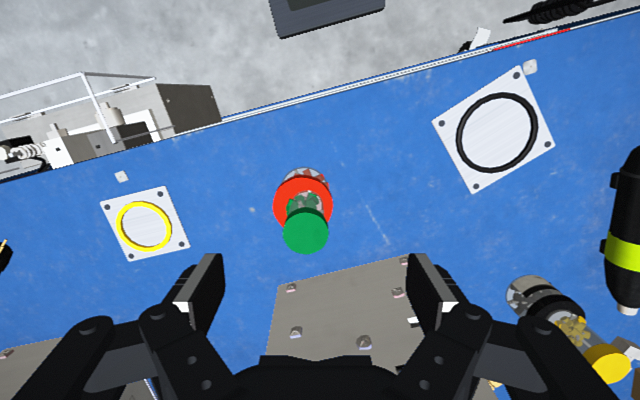

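The green cap sits at [230,305], giving (435,-131), and the red tub's axis is at (436,-136). The machine stays clear behind.

```bash

python3 -m pendant '[{"twist":[0,0,0],"slide":[0.003,-0.004,0],"gripper":0.06},{"twist":[0,0,0],"slide":[0.003,-0.004,0],"gripper":0.06},{"twist":[0,0,0],"slide":[0.003,-0.004,-0.03],"gripper":0.06},{"twist":[0,0,0],"slide":[0.003,-0.004,-0.03],"gripper":0.06},{"twist":[0,0,0],"slide":[0.003,-0.004,-0.03],"gripper":0.06},{"twist":[0,0,0],"slide":[0.003,-0.004,-0.03],"gripper":0.06}]'
```

```text
t: 3.65
ee_pos: [433.5, -127.2, 141.3]
orientation: [0.396, 3.116, -0.0]
contact_force: [-0.4, 0.4, -0.5]
finger_gap: 0.701
grip_force: 0.0
```

```bash

python3 -m pendant '[{"twist":[0,0,0],"slide":[0.0015,-0.004,-0.02],"gripper":0.06},{"twist":[0,0,0],"slide":[0.0015,-0.004,-0.041],"gripper":0.06},{"twist":[0,0,0],"slide":[0.0015,-0.004,-0.041],"gripper":0.06},{"twist":[0,0,0],"slide":[0.0015,-0.004,-0.041],"gripper":0.02},{"twist":[0,0,0],"slide":[0.0015,-0.004,-0.041],"gripper":0.02},{"twist":[0,0,0],"slide":[0.0015,-0.004,-0.041],"gripper":0.02},{"twist":[0,0,0],"slide":[0.0015,-0.004,-0.041],"gripper":0.02},{"twist":[0,0,0],"slide":[0.0015,-0.004,-0.041],"gripper":0.02}]'
python3 -m pendant '[{"twist":[0,0,0],"slide":[0,0,0],"gripper":0.02},{"twist":[0,0,0],"slide":[0,0,0],"gripper":0.02},{"twist":[0,0,0],"slide":[0,0,0.005],"gripper":0.02},{"twist":[0,0,0],"slide":[0,0,0.03],"gripper":0.02},{"twist":[0,0,0],"slide":[0,0,0.06],"gripper":0.02},{"twist":[0,0,0],"slide":[0,0,0.06],"gripper":0.02}]'
```

```text
t: 4.32
ee_pos: [435.7, -131.7, 100.9]
orientation: [0.396, 3.114, -0.001]
contact_force: [0.0, 0.0, 7.3]
finger_gap: 0.325
grip_force: 58.5
t: 4.82
ee_pos: [436.6, -132.1, 164.5]
orientation: [0.395, 3.11, -0.004]
contact_force: [0.5, -0.8, 0.4]
finger_gap: 0.318
grip_force: 59.1
```

```bash

python3 -m pendant '[{"twist":[0,0,0],"slide":[0,0.02,0.02],"gripper":0.02},{"twist":[0,0,0],"slide":[0.006,0.3,0.02],"gripper":0.02},{"twist":[0,0,0],"slide":[0.006,0.3,0.02],"gripper":0.02},{"twist":[0,0,0],"slide":[0.006,0.3,0.02],"gripper":0.02},{"twist":[0,0,0],"slide":[0.006,0.3,0.02],"gripper":0.02},{"twist":[0,0,0],"slide":[0.006,0.3,0.02],"gripper":0.02},{"twist":[0,0,0],"slide":[0.006,0.3,0.02],"gripper":0.02},{"twist":[0,0,0],"slide":[0.006,0.3,0.02],"gripper":0.02}]'
python3 look.py w3 green_holder green_vial black_holder yellow_vial black_tub red_holder
```

```text
t: 5.48
ee_pos: [440.4, 171.8, 180.2]
orientation: [0.394, 3.116, 0.001]
contact_force: [1.1, -0.9, -0.1]
finger_gap: 0.318
grip_force: 59.2
tcp [440.4 171.8 180.2] F [ 1.1 -0.9 -0.1] gap 0.318 j [ 0.2   0.21 -0.32  1.04  0.    0.45] t 5.4833
green_holder 0.56 [150, 454] 5014 ztop 9.5 circ [450.8 304.2] 46.5 med [448.3 304.4   4.1] box [450.8 304.5   4.6] ext [70.1 70.2  7.8]
green_vial 0.81 [265, 314] 5197 ztop 186.1 circ [440.  170.8] 15.6 med [437.9 171.4 185.1] box [439.9 170.8 184.6] ext [30.8 29.2  6.9]
green_vial 0.4 [248, 18] 2514 ztop 50.7 circ [ 439.5 -127.6] 23.7 med [ 443.  -118.2   49.8] box [ 439.8 -124.2   48.9] ext [41.7 30.5  6.2]
yellow_vial 0.28 [192, 192] 6739 ztop 9.5 circ [427.7  44.5] 58.0 med [425.2  45.9   4.1] box [427.4  44.4   4.5] ext [104.9 105.3   7.9]
black_tub 0.47 [341, 276] 167 ztop 46.2 circ [602.9  88.2] 4.3 med [601.4  88.4  43.8] box [602.9  88.3  44.2] ext [8.3 2.3 7.9]
```

View pics/w3.png

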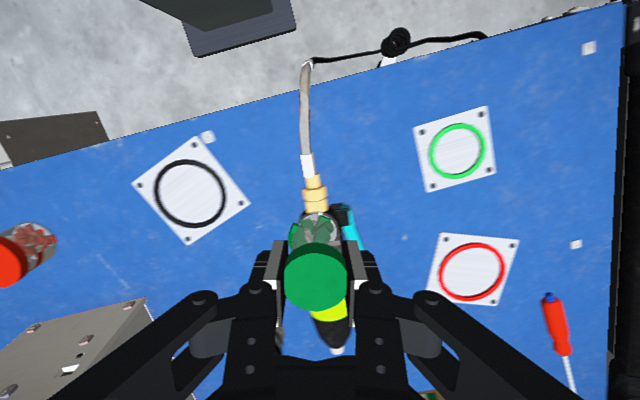

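The vial hangs upright in the jaws at [275,314]. The green holder is at [150,454], giving (451,304).

```bash

python3 -m pendant '[{"twist":[0,0,0],"slide":[0.01,0.125,0],"gripper":0.02},{"twist":[0,0,0],"slide":[0.01,0.125,0],"gripper":0.02},{"twist":[0,0,0],"slide":[0.01,0.125,0],"gripper":0.02},{"twist":[0,0,0],"slide":[0.01,0.125,-0.02],"gripper":0.02},{"twist":[0,0,0],"slide":[0.01,0.125,-0.06],"gripper":0.02},{"twist":[0,0,0],"slide":[0.01,0.125,-0.1],"gripper":0.02},{"twist":[0,0,0],"slide":[0.01,0.125,-0.1],"gripper":0.02},{"twist":[0,0,0],"slide":[0.01,0.125,-0.1],"gripper":0.02}]'
python3 look.py - green_vial green_holder
```

```text
t: 6.5
ee_pos: [450.3, 292.4, 79.0]
orientation: [-0.398, -3.113, 0.003]
contact_force: [-0.1, -0.3, 0.8]
finger_gap: 0.321
grip_force: 59.3
tcp [450.3 292.4  79. ] F [-0.1 -0.3  0.8] gap 0.321 j [ 0.42  0.4  -0.34  0.84 -0.    0.68] t 6.5
green_vial 0.63 [266, 312] 5136 ztop 85.0 circ [449.6 291.6] 15.5 med [448.  291.9  84. ] box [449.2 291.4  83.3] ext [29.9 29.3  6.8]
green_holder 0.96 [196, 346] 7096 ztop 9.5 circ [450.5 305.4] 46.5 med [439.7 313.5   4.1] box [449.5 305.2   4.5] ext [68.8 69.4  7.8]
```

```bash

python3 -m pendant '[{"twist":[0,0,0],"slide":[0.001,0.013,0],"gripper":0.02},{"twist":[0,0,0],"slide":[0.001,0.013,-0.015],"gripper":0.02},{"twist":[0,0,0],"slide":[0.001,0.013,-0.024],"gripper":0.02},{"twist":[0,0,0],"slide":[0.001,0.013,-0.024],"gripper":0.02},{"twist":[0,0,0],"slide":[0.001,0.013,-0.024],"gripper":0.02}]'
```

```text
t: 7.07
ee_pos: [452.1, 307.1, 55.7]
orientation: [0.396, 3.116, 0.0]
contact_force: [-0.9, -0.9, 0.5]
finger_gap: 0.323
grip_force: 59.5
```

```bash

python3 -m pendant '[{"twist":[0,0,0],"slide":[-0.001,-0.002,-0.001],"gripper":0.02},{"twist":[0,0,0],"slide":[-0.001,-0.002,-0.001],"gripper":0.02},{"twist":[0,0,0],"slide":[-0.001,-0.002,-0.001],"gripper":0.06},{"twist":[0,0,0],"slide":[-0.001,-0.002,-0.001],"gripper":0.06},{"twist":[0,0,0],"slide":[-0.001,-0.002,-0.001],"gripper":0.06},{"twist":[0,0,0],"slide":[-0.001,-0.002,-0.001],"gripper":0.06},{"twist":[0,0,0],"slide":[-0.001,-0.002,0.03],"gripper":0.06},{"twist":[0,0,0],"slide":[-0.001,-0.002,0.06],"gripper":0.06}]'
python3 -m pendant '[{"twist":[0,0,0],"slide":[0,0,0.04],"gripper":0.06},{"twist":[0,0,0],"slide":[0,0,0.06],"gripper":0.06},{"twist":[0,0,0],"slide":[0,-0.03,0.08],"gripper":0.06},{"twist":[0,0,0],"slide":[0,-0.03,0.08],"gripper":0.06}]'
python3 look.py - green_vial green_holder red_holder
```

```text
t: 7.73
ee_pos: [449.7, 304.2, 115.0]
orientation: [-0.396, -3.114, 0.003]
contact_force: [1.4, 0.6, 0.2]
finger_gap: 0.708
grip_force: 0.0
t: 8.07
ee_pos: [451.8, 272.9, 198.9]
orientation: [0.396, 3.112, 0.002]
contact_force: [0.5, 0.5, 0.2]
finger_gap: 0.704
grip_force: 0.0
tcp [451.8 272.9 198.9] F [0.5 0.5 0.2] gap 0.704 j [ 0.39  0.29 -0.16  1.12 -0.    0.64] t 8.0667
green_vial 0.57 [172, 348] 1237 ztop 61.2 circ [450.8 304.8] 15.0 med [450.1 304.8  59.9] box [450.4 304.8  59.2] ext [29.1 29.5  6.7]
green_holder 0.62 [152, 340] 2980 ztop 9.7 circ [450.1 304.9] 45.7 med [438.3 303.8   4.1] box [450.6 304.7   4.7] ext [69.8 69.9  7.9]
red_holder 0.79 [265, 358] 3055 ztop 9.8 circ [586.6 304.5] 57.7 med [574.4 292.1   4.1] box [582.1 304.8   4.6] ext [ 96.4 105.2   8. ]
```

```bash

python3 -m pendant '[{"twist":[0,0,0],"slide":[0.04,-0.04,0.02],"gripper":0.07},{"twist":[0,0,0],"slide":[0.14,-0.2,0.02],"gripper":0.07},{"twist":[0,0,0],"slide":[0.14,-0.2,0.02],"gripper":0.07},{"twist":[0,0,0],"slide":[0.14,-0.2,0.02],"gripper":0.07},{"twist":[0,0,0],"slide":[0.14,-0.2,0.02],"gripper":0.07},{"twist":[0,0,0],"slide":[0.14,-0.2,0.02],"gripper":0.07},{"twist":[0,0,0],"slide":[0.14,-0.2,0.02],"gripper":0.07},{"twist":[0,0,0],"slide":[0.14,-0.2,0.02],"gripper":0.07}]'
python3 look.py - yellow_vial black_tub red_holder black_holder
python3 - <<'E'
from h import *
f=cam("scene");cv2.imwrite("pics/s1.png",f["image"])
w=cloud(f);m=(w[...,0]>510)&(w[...,0]<800)&(w[...,1]<0)&(w[...,1]>-250)&(w[...,2]>100)
p=w[m];h=np.percentile(p[:,2],[90,99]);print("machine",np.percentile(p,[1,50,99],axis=0).round(0),h)
E
```

```text
t: 8.93
ee_pos: [591.4, 73.6, 213.7]
orientation: [-0.399, -3.114, 0.0]
contact_force: [-0.6, 0.5, 0.2]
finger_gap: 0.819
grip_force: 0.0
tcp [591.4  73.6 213.7] F [-0.6  0.5  0.2] gap 0.819 j [-0.01  0.4   0.06  1.23  0.    0.24] t 8.9333
yellow_vial 0.77 [208, 304] 1487 ztop 107.0 circ [602.3  64. ] 15.2 med [601.1  64.2 105.9] box [602.3  63.9 104.7] ext [30.2 29.2  5.6]
black_tub 0.95 [229, 568] 3124 ztop 51.0 circ [715.4 316. ] 25.4 med [714.1 314.5  49.9] box [716.  315.8  48.9] ext [49.  49.6  6.1]
black_tub 0.76 [180, 314] 1049 ztop 51.3 circ [607.8  64.7] 24.6 med [597.5  77.1  49.9] box [605.5  64.7  49.3] ext [44.5 47.8  6.6]
red_holder 0.64 [104, 533] 7083 ztop 9.4 circ [587.  305.2] 58.3 med [584.3 304.    4.1] box [586.7 304.7   4.5] ext [105.8 106.4   7.8]
black_holder 0.96 [25, 244] 5414 ztop 9.4 circ [430.4  44. ] 56.0 med [441.8  39.5   4.1] box [443.8  44.5   4.6] ext [ 74.4 102.7   7.6]
machine [[ 524. -190.  103.]
 [ 578. -153.  221.]
 [ 794.  -49.  317.]] [257.22765642 317.0425052 ]
```

View pics/s1.png

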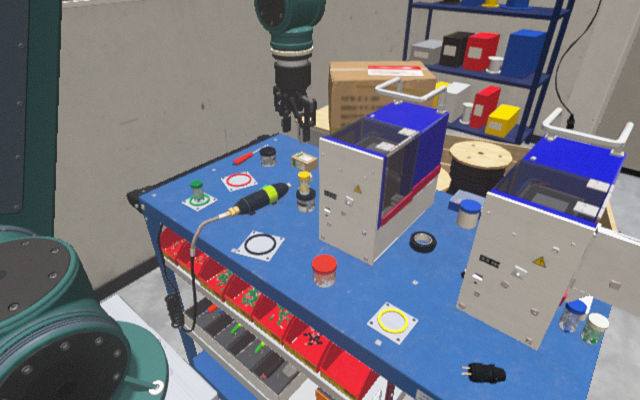

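```bash
python3 - <<'E'
from h import *
f=cam("scene");w=cloud(f)
s=manip.sense()["ee_pos"]
sub=w[0:135,245:335].reshape(-1,3);sub=sub[(~np.isnan(sub[:,0]))&(abs(sub[:,0]-600)<130)&(abs(sub[:,1]-50)<200)&(sub[:,2]>190)]
for z in range(200,760,40):
    q=sub[(sub[:,2]>=z)&(sub[:,2]<z+40)]
    if len(q)>5: print(z,len(q),(q.min(0)-s).round(0)[:2],(q.max(0)-s).round(0)[:2])
E
```

```text
200 212 [-23. -50.] [18. 46.]
240 531 [ -34. -133.] [18. 69.]
280 681 [-32. -70.] [13. 70.]
320 654 [-42. -40.] [19. 24.]
360 756 [-46. -44.] [30. 34.]
400 968 [-52. -46.] [42. 27.]
440 1424 [-57. -52.] [46. 49.]
480 412 [-58. -53.] [44. 48.]
```

The scene view shows the arm above the yellow vial, clear of the machine: the hand stays within about 53 mm of the tool axis up to 270 mm above the TCP. The green vial stands in its holder at [190,197].

```bash

python3 -m pendant '[{"twist":[0,0,0],"slide":[0.010,-0.009,0],"gripper":0.06},{"twist":[0,0,0],"slide":[0.010,-0.009,-0.03],"gripper":0.06},{"twist":[0,0,0],"slide":[0.010,-0.009,-0.07],"gripper":0.06},{"twist":[0,0,0],"slide":[0.010,-0.009,-0.07],"gripper":0.06},{"twist":[0,0,0],"slide":[0.010,-0.009,-0.07],"gripper":0.06},{"twist":[0,0,0],"slide":[0.010,-0.009,-0.07],"gripper":0.06}]'
python3 look.py - yellow_vial
```

```text
t: 9.78
ee_pos: [601.3, 66.1, 147.2]
orientation: [0.395, 3.115, 0.0]
contact_force: [-0.4, 1.1, 0.2]
finger_gap: 0.704
grip_force: 0.0
tcp [601.3  66.1 147.2] F [-0.4  1.1  0.2] gap 0.704 j [-0.03  0.44 -0.05  1.07 -0.    0.23] t 9.7833
yellow_vial 0.84 [226, 311] 2781 ztop 106.8 circ [602.2  63.8] 15.3 med [600.9  64.1 105.8] box [602.2  63.8 104.9] ext [30.2 29.2  6.1]
```

```bash

python3 -m pendant '[{"twist":[0,0,0],"slide":[0.001,-0.0025,-0.02],"gripper":0.06},{"twist":[0,0,0],"slide":[0.001,-0.0025,-0.046],"gripper":0.06},{"twist":[0,0,0],"slide":[0.001,-0.0025,-0.046],"gripper":0.06},{"twist":[0,0,0],"slide":[0.001,-0.0025,-0.046],"gripper":0.06},{"twist":[0,0,0],"slide":[0.001,-0.0025,-0.046],"gripper":0.02},{"twist":[0,0,0],"slide":[0.001,-0.0025,-0.046],"gripper":0.02},{"twist":[0,0,0],"slide":[0.001,-0.0025,-0.046],"gripper":0.02},{"twist":[0,0,0],"slide":[0.001,-0.0025,-0.046],"gripper":0.02}]'
python3 -m pendant '[{"twist":[0,0,0],"slide":[0,0,0],"gripper":0.02},{"twist":[0,0,0],"slide":[0,0,0],"gripper":0.02},{"twist":[0,0,0],"slide":[0,0,0],"gripper":0.02},{"twist":[0,0,0],"slide":[0,0,0.005],"gripper":0.02},{"twist":[0,0,0],"slide":[0,0,0.03],"gripper":0.02},{"twist":[0,0,0],"slide":[0,0,0.07],"gripper":0.02},{"twist":[0,0,0],"slide":[0,0,0.1],"gripper":0.02},{"twist":[0,0,0],"slide":[-0.01,0,0.1],"gripper":0.02}]'
python3 look.py - yellow_vial
```

```text
t: 10.55
ee_pos: [602.9, 63.4, 101.1]
orientation: [0.395, 3.114, 0.001]
contact_force: [-0.5, 0.1, 8.5]
finger_gap: 0.318
grip_force: 58.4
t: 11.22
ee_pos: [594.9, 63.1, 205.8]
orientation: [0.395, 3.107, 0.001]
contact_force: [0.9, -0.7, -0.7]
finger_gap: 0.315
grip_force: 59.1
tcp [594.9  63.1 205.8] F [ 0.9 -0.7 -0.7] gap 0.315 j [-0.03  0.4   0.03  1.2  -0.    0.22] t 11.2167
yellow_vial 0.72 [265, 311] 5059 ztop 211.6 circ [594.3  61.9] 15.4 med [592.6  62.5 210.6] box [594.3  62.1 209.6] ext [30.  29.   6.1]
```

```bash

python3 -m pendant '[{"twist":[0,0,0],"slide":[-0.03,0,0],"gripper":0.02},{"twist":[0,0,0],"slide":[-0.165,-0.03,0],"gripper":0.02},{"twist":[0,0,0],"slide":[-0.165,-0.03,0],"gripper":0.02},{"twist":[0,0,0],"slide":[-0.165,-0.03,0],"gripper":0.02},{"twist":[0,0,0],"slide":[-0.165,-0.06,0],"gripper":0.02},{"twist":[0,0,0],"slide":[-0.165,-0.2,0],"gripper":0.02},{"twist":[0,0,0],"slide":[-0.165,-0.2,0],"gripper":0.02},{"twist":[0,0,0],"slide":[-0.165,-0.2,0],"gripper":0.02}]'
python3 -m pendant '[{"twist":[0,0,0],"slide":[0,-0.23,0],"gripper":0.02},{"twist":[0,0,0],"slide":[0,-0.23,0],"gripper":0.02},{"twist":[0,0,0],"slide":[0,-0.23,0],"gripper":0.02},{"twist":[0,0,0],"slide":[0,-0.23,0],"gripper":0.02},{"twist":[0,0,0],"slide":[0,-0.23,0],"gripper":0.02},{"twist":[0,0,0],"slide":[0,-0.23,0],"gripper":0.02},{"twist":[0,0,0],"slide":[0,-0.23,0],"gripper":0.02},{"twist":[0,0,0],"slide":[0,-0.23,0],"gripper":0.02}]'
python3 look.py - yellow_vial yellow_holder red_tub
```

```text
t: 11.98
ee_pos: [426.0, -123.2, 199.2]
orientation: [-0.395, -3.116, -0.0]
contact_force: [1.3, -0.2, -0.8]
finger_gap: 0.315
grip_force: 59.1
t: 12.65
ee_pos: [426.3, -352.4, 198.2]
orientation: [-0.399, -3.115, -0.002]
contact_force: [0.5, 0.7, -0.4]
finger_gap: 0.323
grip_force: 59.2
tcp [ 426.3 -352.4  198.2] F [ 0.5  0.7 -0.4] gap 0.323 j [-0.84  0.33 -0.09  1.15  0.   -0.58] t 12.65
yellow_vial 0.7 [266, 311] 5072 ztop 204.0 circ [ 425.8 -353.3] 15.3 med [ 423.9 -352.9  203. ] box [ 425.3 -353.2  202. ] ext [29.5 28.6  5.9]
yellow_holder 0.7 [163, 365] 4149 ztop 9.5 circ [ 432.7 -298.8] 45.4 med [ 431.2 -298.1    4.1] box [ 433.1 -298.2    4.8] ext [67.9 67.7  7.4]
red_tub 0.88 [128, 548] 4151 ztop 51.0 circ [ 436.8 -136.7] 25.4 med [ 435.2 -137.4   49.8] box [ 436.1 -136.6   49.2] ext [48.9 50.   6.7]
```

```bash

python3 -m pendant '[{"twist":[0,0,0],"slide":[0.006,0.054,0],"gripper":0.02},{"twist":[0,0,0],"slide":[0.006,0.054,-0.03],"gripper":0.02},{"twist":[0,0,0],"slide":[0.006,0.054,-0.06],"gripper":0.02},{"twist":[0,0,0],"slide":[0.006,0.054,-0.1],"gripper":0.02},{"twist":[0,0,0],"slide":[0.006,0.054,-0.12],"gripper":0.02},{"twist":[0,0,0],"slide":[0.006,0.054,-0.12],"gripper":0.02},{"twist":[0,0,0],"slide":[0.006,0.054,-0.12],"gripper":0.02}]'
python3 look.py - yellow_vial yellow_holder
```

```text
t: 13.43
ee_pos: [432.7, -296.8, 79.5]
orientation: [-0.394, -3.116, -0.001]
contact_force: [0.5, 0.4, 0.7]
finger_gap: 0.317
grip_force: 59.2
tcp [ 432.7 -296.8   79.5] F [0.5 0.4 0.7] gap 0.317 j [-0.76  0.38 -0.37  0.82  0.   -0.5 ] t 13.4333
yellow_vial 0.68 [265, 312] 5029 ztop 85.3 circ [ 432.3 -297. ] 15.6 med [ 430.5 -297.2   84.3] box [ 431.9 -297.6   83.7] ext [29.3 29.1  6.8]
yellow_holder 0.6 [198, 315] 6408 ztop 9.5 circ [ 432.2 -297.5] 46.0 med [ 419.8 -291.2    4.1] box [ 432.7 -297.8    4.7] ext [67.9 68.2  7.4]
```

```bash

python3 -m pendant '[{"twist":[0,0,0],"slide":[0,0,-0.015],"gripper":0.02},{"twist":[0,0,0],"slide":[0,0,-0.024],"gripper":0.02},{"twist":[0,0,0],"slide":[0,0,-0.025],"gripper":0.02},{"twist":[0,0,0],"slide":[0,0,-0.025],"gripper":0.02},{"twist":[0,0,0],"slide":[0,0,-0.025],"gripper":0.02}]'
python3 -m pendant '[{"twist":[0,0,0],"slide":[0,0,0],"gripper":0.06},{"twist":[0,0,0],"slide":[0,0,0],"gripper":0.06},{"twist":[0,0,0],"slide":[0,0,0],"gripper":0.06},{"twist":[0,0,0],"slide":[0,0,0],"gripper":0.06},{"twist":[0,0,0],"slide":[0,0,0.03],"gripper":0.06},{"twist":[0,0,0],"slide":[0,0,0.06],"gripper":0.06},{"twist":[0,0,0],"slide":[0,0,0.09],"gripper":0.06},{"twist":[0,0,0],"slide":[0,0,0.1],"gripper":0.08}]'
python3 -m pendant '[{"twist":[0,0,0],"slide":[0.003,0.03,0],"gripper":0.0854},{"twist":[0,0,0],"slide":[0.003,0.15,0],"gripper":0.0854},{"twist":[0,0,0],"slide":[0.003,0.15,0],"gripper":0.0854},{"twist":[0,0,0],"slide":[0.003,0.15,0],"gripper":0.0854},{"twist":[0,0,0],"slide":[0.003,0.15,0],"gripper":0.0854},{"twist":[0,0,0],"slide":[0.003,0.15,0],"gripper":0.0854}]'
python3 look.py w5 yellow_vial yellow_holder red_tub
```

```text
t: 14.0
ee_pos: [433.3, -298.2, 55.2]
orientation: [0.396, 3.115, -0.002]
contact_force: [-0.3, 0.5, 5.2]
finger_gap: 0.316
grip_force: 59.7
t: 14.67
ee_pos: [433.6, -298.5, 158.1]
orientation: [0.396, 3.113, -0.004]
contact_force: [-0.4, 0.2, 0.3]
finger_gap: 0.822
grip_force: 0.0
t: 15.17
ee_pos: [435.7, -146.2, 154.5]
orientation: [0.391, 3.117, -0.0]
contact_force: [-0.3, -0.8, 0.2]
finger_gap: 0.997
grip_force: 0.0
tcp [ 435.7 -146.2  154.5] F [-0.3 -0.8  0.2] gap 0.997 j [-0.5   0.21 -0.4   0.97 -0.   -0.25] t 15.1667
yellow_vial 0.72 [238, 135] 2215 ztop 61.0 circ [ 433.  -296.8] 15.2 med [ 431.8 -295.6   59.9] box [ 432.7 -297.    58.9] ext [29.5 29.7  6. ]
yellow_vial 0.3 [207, 166] 3482 ztop 9.5 circ [ 432.8 -297.9] 46.7 med [ 420.8 -286.5    4.2] box [ 432.5 -297.6    4.7] ext [67.7 68.5  7.8]
yellow_holder 0.66 [207, 164] 3440 ztop 9.5 circ [ 432.1 -297.8] 46.3 med [ 420.6 -286.4    4.2] box [ 432.7 -298.5    4.8] ext [67.7 70.3  7.6]
red_tub 0.73 [193, 327] 3463 ztop 51.1 circ [ 436.1 -136.1] 24.9 med [ 434.8 -135.5   49.9] box [ 436.  -135.8   49.2] ext [49.2 49.   5.7]
```

View pics/w5.png

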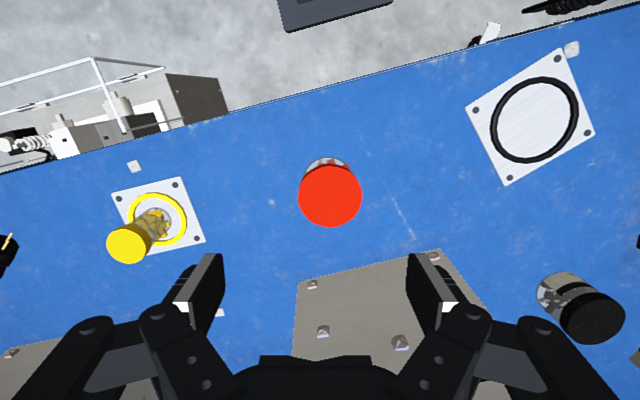

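The yellow vial stands in its rim at [240,130]. The red lid is at [195,328], giving (436,-136).

```bash

python3 -m pendant '[{"twist":[0,0,0],"slide":[0,0.009,0],"gripper":0.0854},{"twist":[0,0,0],"slide":[0,0.009,-0.03],"gripper":0.0854},{"twist":[0,0,0],"slide":[0,0.009,-0.06],"gripper":0.0854},{"twist":[0,0,0],"slide":[0,0.009,-0.06],"gripper":0.0854},{"twist":[0,0,0],"slide":[0,0.009,-0.06],"gripper":0.0854}]'
```

```text
t: 15.78
ee_pos: [435.0, -138.4, 94.0]
orientation: [-0.397, -3.114, -0.002]
contact_force: [-0.1, -0.7, 0.5]
finger_gap: 0.999
grip_force: 0.0
```

```bash

python3 -m pendant '[{"twist":[0,0,0],"slide":[0.001,0.0025,-0.02],"gripper":0.0854},{"twist":[0,0,0],"slide":[0.001,0.0025,-0.046],"gripper":0.0854},{"twist":[0,0,0],"slide":[0.001,0.0025,-0.046],"gripper":0.0854},{"twist":[0,0,0],"slide":[0.001,0.0025,-0.046],"gripper":0.04},{"twist":[0,0,0],"slide":[0.001,0.0025,-0.046],"gripper":0.04},{"twist":[0,0,0],"slide":[0.001,0.0025,-0.046],"gripper":0.04},{"twist":[0,0,0],"slide":[0.001,0.0025,-0.046],"gripper":0.04},{"twist":[0,0,0],"slide":[0.001,0.0025,-0.046],"gripper":0.04}]'
python3 -m pendant '[{"twist":[0,0,0],"slide":[0,0,0],"gripper":0.04},{"twist":[0,0,0],"slide":[0,0,0],"gripper":0.04},{"twist":[0,0,0],"slide":[0,0,0.005],"gripper":0.04},{"twist":[0,0,0],"slide":[0,0,0.03],"gripper":0.04},{"twist":[0,0,0],"slide":[0,0,0.07],"gripper":0.04},{"twist":[0,0,0],"slide":[0,0,0.11],"gripper":0.04},{"twist":[0,0,0],"slide":[0,0,0.12],"gripper":0.04},{"twist":[0,0,0],"slide":[0,0,0.12],"gripper":0.04}]'
python3 look.py - red_tub
```

```text
t: 16.45
ee_pos: [437.9, -136.7, 50.3]
orientation: [0.396, 3.113, -0.001]
contact_force: [-2.7, 3.1, 20.1]
finger_gap: 0.543
grip_force: 58.1
t: 17.12
ee_pos: [438.3, -137.0, 172.2]
orientation: [0.395, 3.111, -0.004]
contact_force: [0.0, -0.5, -0.8]
finger_gap: 0.546
grip_force: 61.8
tcp [ 438.3 -137.   172.2] F [ 0.  -0.5 -0.8] gap 0.546 j [-0.48  0.19 -0.37  1.01 -0.   -0.23] t 17.1167
red_tub 0.58 [258, 315] 10157 ztop 172.7 circ [ 436.6 -137.5] 25.3 med [ 434.1 -137.   171.7] box [ 436.5 -137.6  170.8] ext [50.6 49.   6.2]
```

```bash

python3 -m pendant '[{"twist":[0,0,0],"slide":[0,0.03,0],"gripper":0.04},{"twist":[0,0,0],"slide":[0,0.3,0],"gripper":0.04},{"twist":[0,0,0],"slide":[0,0.3,0],"gripper":0.04},{"twist":[0,0,0],"slide":[0,0.3,0],"gripper":0.04},{"twist":[0,0,0],"slide":[0,0.3,0],"gripper":0.04},{"twist":[0,0,0],"slide":[0,0.3,0],"gripper":0.04},{"twist":[0,0,0],"slide":[0,0.3,0],"gripper":0.04},{"twist":[0,0,0],"slide":[0,0.3,0],"gripper":0.04}]'
python3 -m pendant '[{"twist":[0,0,0],"slide":[0.15,0.15,0],"gripper":0.04},{"twist":[0,0,0],"slide":[0.15,0.15,0],"gripper":0.04},{"twist":[0,0,0],"slide":[0.15,0.15,0],"gripper":0.04},{"twist":[0,0,0],"slide":[0.15,0.15,0],"gripper":0.04},{"twist":[0,0,0],"slide":[0.15,0.15,0],"gripper":0.04},{"twist":[0,0,0],"slide":[0.15,0.15,0],"gripper":0.04},{"twist":[0,0,0],"slide":[0.15,0.15,0],"gripper":0.04},{"twist":[0,0,0],"slide":[0.15,0.15,0],"gripper":0.04}]'
python3 look.py - red_tub red_holder
```

```text
t: 17.88
ee_pos: [435.5, 167.3, 167.1]
orientation: [-0.392, -3.115, -0.0]
contact_force: [0.5, -0.5, -0.2]
finger_gap: 0.542
grip_force: 61.9
t: 18.55
ee_pos: [586.0, 313.4, 166.6]
orientation: [-0.395, -3.114, 0.002]
contact_force: [0.0, -0.4, -0.3]
finger_gap: 0.542
grip_force: 62.0
tcp [586.  313.4 166.6] F [ 0.  -0.4 -0.3] gap 0.542 j [ 0.37  0.54  0.17  1.2  -0.    0.62] t 18.55
red_holder 0.65 [169, 302] 5864 ztop 9.4 circ [586.9 305.7] 57.7 med [575.6 305.7   4.1] box [577.9 305.7   4.9] ext [ 87.3 105.2   7. ]
```

```bash

python3 -m pendant '[{"twist":[0,0,0],"slide":[0.002,-0.008,0],"gripper":0.04},{"twist":[0,0,0],"slide":[0.002,-0.008,-0.04],"gripper":0.04},{"twist":[0,0,0],"slide":[0.002,-0.008,-0.08],"gripper":0.04},{"twist":[0,0,0],"slide":[0.002,-0.008,-0.09],"gripper":0.04},{"twist":[0,0,0],"slide":[0.002,-0.008,-0.09],"gripper":0.04},{"twist":[0,0,0],"slide":[0.002,-0.008,-0.09],"gripper":0.04}]'
python3 look.py w6 red_tub red_holder
```

```text
t: 19.2
ee_pos: [589.0, 305.4, 79.7]
orientation: [0.396, 3.116, 0.0]
contact_force: [0.1, 0.2, -0.2]
finger_gap: 0.545
grip_force: 62.0
tcp [589.  305.4  79.7] F [ 0.1  0.2 -0.2] gap 0.545 j [ 0.36  0.58  0.01  0.99 -0.    0.61] t 19.2
red_tub 0.58 [261, 311] 10287 ztop 80.1 circ [587.3 304.6] 25.3 med [584.8 305.4  79.1] box [587.1 304.5  78.2] ext [49.8 49.5  6.2]
red_holder 0.93 [180, 317] 8442 ztop 9.6 circ [580.1 307.9] 53.3 med [567.  311.9   4.1] box [576.3 308.    4.5] ext [ 84.9 100.8   7.9]
```

View pics/w6.png

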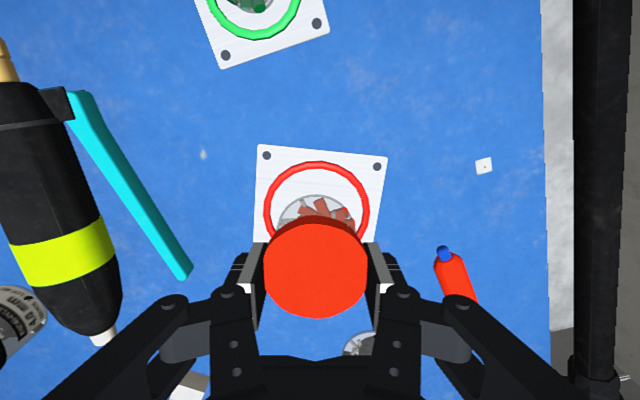

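The red tub hangs level at [265,315], over the rim at [200,317], and is centred to about 1 mm.

```bash

python3 -m pendant '[{"twist":[0,0,0],"slide":[0,0,-0.015],"gripper":0.04},{"twist":[0,0,0],"slide":[0,0,-0.023],"gripper":0.04},{"twist":[0,0,0],"slide":[0,0,-0.0255],"gripper":0.04},{"twist":[0,0,0],"slide":[0,0,-0.0255],"gripper":0.04},{"twist":[0,0,0],"slide":[0,0,-0.0255],"gripper":0.04}]'
python3 -m pendant '[{"twist":[0,0,0],"slide":[0,0,0],"gripper":0.08},{"twist":[0,0,0],"slide":[0,0,0],"gripper":0.08},{"twist":[0,0,0],"slide":[0,0,0],"gripper":0.08},{"twist":[0,0,0],"slide":[0,0,0],"gripper":0.08},{"twist":[0,0,0],"slide":[0,0,0.03],"gripper":0.08},{"twist":[0,0,0],"slide":[0,0,0.07],"gripper":0.08},{"twist":[0,0,0],"slide":[0,0,0.11],"gripper":0.08},{"twist":[0,0,0],"slide":[0,0,0.12],"gripper":0.0854}]'
python3 -m pendant '[{"twist":[0,0,0],"slide":[0,-0.03,0.02],"gripper":0.0854},{"twist":[0,0,0],"slide":[0,-0.2,0.02],"gripper":0.0854},{"twist":[0,0,0],"slide":[0,-0.2,0.02],"gripper":0.0854},{"twist":[0,0,0],"slide":[0,-0.2,0.02],"gripper":0.0854},{"twist":[0,0,0],"slide":[0,-0.2,0.02],"gripper":0.0854},{"twist":[0,0,0],"slide":[0,-0.2,0.02],"gripper":0.0854},{"twist":[0,0,0],"slide":[0,-0.2,0.02],"gripper":0.0854}]'
python3 look.py - red_tub red_holder black_tub
```

```text
t: 19.77
ee_pos: [589.3, 305.9, 54.5]
orientation: [0.396, 3.115, 0.001]
contact_force: [-2.7, -1.5, 10.5]
finger_gap: 0.54
grip_force: 62.9
t: 20.43
ee_pos: [590.4, 306.4, 179.0]
orientation: [0.395, 3.11, 0.005]
contact_force: [-0.1, 0.1, 0.7]
finger_gap: 1.002
grip_force: 0.0
t: 21.02
ee_pos: [588.9, 103.5, 192.9]
orientation: [0.401, 3.116, -0.0]
contact_force: [-0.4, 0.6, 0.1]
finger_gap: 1.001
grip_force: 0.0
tcp [588.9 103.5 192.9] F [-0.4  0.6  0.1] gap 1.001 j [ 0.04  0.41  0.02  1.18 -0.    0.29] t 21.0167
red_tub 0.89 [121, 540] 4449 ztop 55.1 circ [588.2 304.7] 25.3 med [586.6 304.   53.9] box [587.7 304.6  53. ] ext [49.1 50.4  6.3]
red_holder 0.77 [103, 501] 4527 ztop 9.5 circ [587.1 305. ] 58.0 med [569.2 289.2   4.1] box [587.2 305.1   4.6] ext [105.2 106.2   7.9]
black_tub 0.85 [209, 281] 2722 ztop 51.2 circ [608.   64.3] 25.1 med [606.7  65.2  50. ] box [607.7  64.5  49.1] ext [49.7 49.7  6.2]
black_tub 0.57 [246, 552] 3429 ztop 51.0 circ [715.8 316.1] 25.3 med [714.  314.9  49.9] box [715.8 315.7  49.1] ext [49.1 48.8  6.3]
```

```bash

python3 -m pendant '[{"twist":[0,0,0],"slide":[0.018,-0.037,0],"gripper":0.0854},{"twist":[0,0,0],"slide":[0.018,-0.037,-0.03],"gripper":0.0854},{"twist":[0,0,0],"slide":[0.018,-0.037,-0.07],"gripper":0.0854},{"twist":[0,0,0],"slide":[0.018,-0.037,-0.09],"gripper":0.0854},{"twist":[0,0,0],"slide":[0.018,-0.037,-0.09],"gripper":0.0854},{"twist":[0,0,0],"slide":[0.018,-0.037,-0.09],"gripper":0.0854}]'
python3 look.py - black_tub
python3 - <<'E'
from h import *
f=cam("scene");w=cloud(f);cv2.imwrite("pics/s2.png",f["image"])
s=manip.sense()["ee_pos"]
sub=w[0:150,230:420].reshape(-1,3);sub=sub[(~np.isnan(sub[:,0]))&(abs(sub[:,0]-590)<150)&(abs(sub[:,1]-20)<200)&(sub[:,2]>190)]
for z in range(200,560,30):
    q=sub[(sub[:,2]>=z)&(sub[:,2]<z+30)]
    if len(q)>5: print(z,len(q),(q.min(0)-s).round(0)[:2],(q.max(0)-s).round(0)[:2])
E
```

```text
t: 21.72
ee_pos: [606.5, 69.8, 102.6]
orientation: [-0.394, -3.115, 0.0]
contact_force: [-0.1, 0.3, 0.2]
finger_gap: 1.005
grip_force: 0.0
tcp [606.5  69.8 102.6] F [-0.1  0.3  0.2] gap 1.005 j [-0.02  0.49 -0.11  0.98  0.    0.23] t 21.7167
black_tub 0.81 [227, 306] 5586 ztop 51.1 circ [608.3  64.7] 25.1 med [606.3  65.2  50. ] box [608.3  64.8  49.3] ext [50.2 49.1  6.6]
black_tub 0.63 [259, 631] 678 ztop 17.2 circ [717.4 299.8] 16.9 med [714.3 294.2  13.4] box [717.4 296.7  14. ] ext [33.6  8.6  7.9]
200 308 [-41. -63.] [19. 62.]
230 3082 [ -83. -249.] [132.  34.]
260 429 [ -48. -248.] [55. 30.]
290 820 [ -49. -235.] [131.  26.]
320 671 [-57. -47.] [42. 44.]
350 946 [-58. -52.] [45. 51.]
380 1052 [-58. -51.] [44. 49.]
410 1088 [-53. -48.] [44. 45.]
440 977 [-53. -60.] [43. 56.]
470 887 [-91. -64.] [47. 57.]
```

View pics/s2.png

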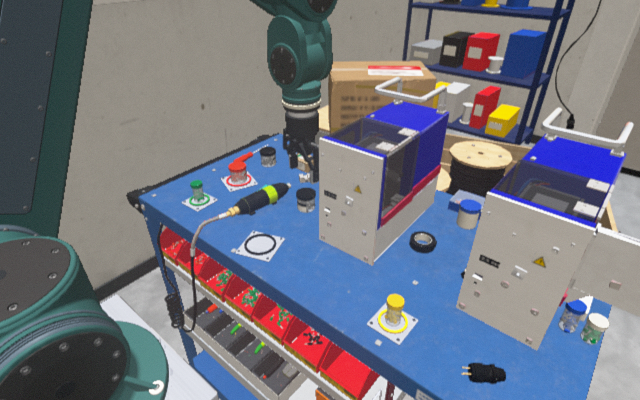

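The wrist's side link starts about 340 mm above the TCP, so it will clear the machine at grasp height. Yellow, red and green are all standing in their holders.

```bash

python3 -m pendant '[{"twist":[0,0,0],"slide":[0.002,-0.005,-0.02],"gripper":0.0854},{"twist":[0,0,0],"slide":[0.002,-0.005,-0.053],"gripper":0.0854},{"twist":[0,0,0],"slide":[0.002,-0.005,-0.053],"gripper":0.0854},{"twist":[0,0,0],"slide":[0.002,-0.005,-0.053],"gripper":0.0854},{"twist":[0,0,0],"slide":[0.002,-0.005,-0.053],"gripper":0.04},{"twist":[0,0,0],"slide":[0.002,-0.005,-0.053],"gripper":0.04},{"twist":[0,0,0],"slide":[0.002,-0.005,-0.053],"gripper":0.04},{"twist":[0,0,0],"slide":[0.002,-0.005,-0.053],"gripper":0.04}]'
python3 -m pendant '[{"twist":[0,0,0],"slide":[0,0,0],"gripper":0.04},{"twist":[0,0,0],"slide":[0,0,0],"gripper":0.04},{"twist":[0,0,0],"slide":[0,0,0],"gripper":0.04},{"twist":[0,0,0],"slide":[0,0,0.005],"gripper":0.04},{"twist":[0,0,0],"slide":[0,0,0.03],"gripper":0.04},{"twist":[0,0,0],"slide":[0,0,0.07],"gripper":0.04},{"twist":[0,0,0],"slide":[0,0,0.1],"gripper":0.04},{"twist":[0,0,0],"slide":[0,0,0.1],"gripper":0.04}]'
python3 look.py - black_tub
```

```text
t: 22.53
ee_pos: [609.8, 63.8, 51.8]
orientation: [0.395, 3.114, 0.0]
contact_force: [-3.0, 1.2, 11.0]
finger_gap: 0.539
grip_force: 59.8
t: 23.2
ee_pos: [611.2, 63.8, 156.5]
orientation: [0.395, 3.108, 0.001]
contact_force: [0.1, 0.1, -0.7]
finger_gap: 0.534
grip_force: 61.8
tcp [611.2  63.8 156.5] F [ 0.1  0.1 -0.7] gap 0.534 j [-0.03  0.45 -0.02  1.1  -0.    0.22] t 23.2
black_tub 0.6 [258, 313] 10001 ztop 155.6 circ [609.2  63.1] 25.3 med [606.8  63.6 154.6] box [609.3  63.1 153.9] ext [50.3 49.   6.7]
black_tub 0.58 [226, 613] 3312 ztop 50.6 circ [716.1 309.2] 23.7 med [714.1 300.6  49.7] box [716.1 300.4  48.7] ext [47.5 19.1  6. ]
```

```bash

python3 -m pendant '[{"twist":[0,0,0],"slide":[-0.03,0,0],"gripper":0.04},{"twist":[0,0,0],"slide":[-0.18,-0.019,0],"gripper":0.04},{"twist":[0,0,0],"slide":[-0.18,-0.019,0],"gripper":0.04},{"twist":[0,0,0],"slide":[-0.18,-0.019,0],"gripper":0.04},{"twist":[0,0,0],"slide":[-0.18,-0.019,0],"gripper":0.04},{"twist":[0,0,0],"slide":[-0.18,-0.019,0],"gripper":0.04},{"twist":[0,0,0],"slide":[-0.18,-0.019,0],"gripper":0.04},{"twist":[0,0,0],"slide":[-0.18,-0.019,0],"gripper":0.04}]'
python3 look.py - black_tub black_holder
```

```text
t: 23.97
ee_pos: [429.1, 44.8, 149.5]
orientation: [-0.396, -3.116, -0.0]
contact_force: [1.2, -0.1, -0.1]
finger_gap: 0.533
grip_force: 61.8
tcp [429.1  44.8 149.5] F [ 1.2 -0.1 -0.1] gap 0.533 j [-0.09  0.17 -0.47  0.94  0.    0.17] t 23.9667
black_tub 0.91 [375, 625] 1605 ztop 41.7 circ [706.4 297.5] 11.0 med [703.4 296.2  39.8] box [705.9 297.6  40. ] ext [20.5 11.5  7.9]
black_tub 0.69 [257, 311] 9893 ztop 148.6 circ [427.1  43.8] 25.1 med [424.8  44.6 147.7] box [427.   44.  146.7] ext [50.1 49.   6.1]
black_holder 0.71 [172, 318] 6392 ztop 9.4 circ [427.4  44.5] 56.6 med [416.1  51.    4.1] box [419.5  44.2   4.7] ext [ 86.1 103.1   7.4]
black_holder 0.21 [255, 311] 9910 ztop 148.6 circ [427.   43.5] 25.2 med [424.8  44.6 147.7] box [427.   44.3 146.7] ext [50.1 48.6  6.1]
```

```bash

python3 -m pendant '[{"twist":[0,0,0],"slide":[0.001,0.001,-0.03],"gripper":0.04},{"twist":[0,0,0],"slide":[0.001,0.001,-0.07],"gripper":0.04},{"twist":[0,0,0],"slide":[0.001,0.001,-0.075],"gripper":0.04},{"twist":[0,0,0],"slide":[0.001,0.001,-0.075],"gripper":0.04},{"twist":[0,0,0],"slide":[0.001,0.001,-0.075],"gripper":0.04}]'
python3 look.py w7 black_tub black_holder
```

```text
t: 24.53
ee_pos: [430.3, 45.8, 75.6]
orientation: [-0.396, -3.116, 0.0]
contact_force: [-0.0, -1.1, -1.1]
finger_gap: 0.535
grip_force: 62.1
tcp [430.3  45.8  75.6] F [-0.  -1.1 -1.1] gap 0.535 j [-0.08  0.25 -0.6   0.73 -0.    0.17] t 24.5333
black_tub 0.93 [259, 312] 10043 ztop 74.7 circ [428.1  45.1] 25.4 med [425.9  45.6  73.7] box [428.1  45.1  73. ] ext [50.  49.3  6.6]
black_holder 0.64 [191, 317] 8672 ztop 9.5 circ [427.4  43.7] 57.6 med [408.3  54.4   4.1] box [416.9  43.6   4.7] ext [ 83.1 104.7   7.5]
```

View pics/w7.png

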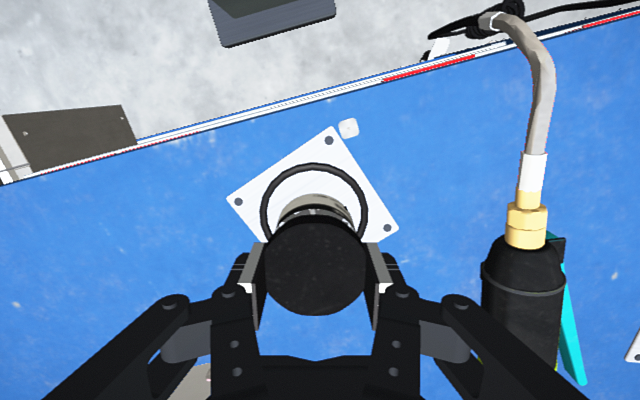

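The black tub hangs level at [265,315], centred on the rim at [200,315]. Lowering about 20 mm and releasing.

```bash

python3 -m pendant '[{"twist":[0,0,0],"slide":[0,-0.001,-0.012],"gripper":0.04},{"twist":[0,0,0],"slide":[0,-0.001,-0.018],"gripper":0.04},{"twist":[0,0,0],"slide":[0,-0.001,-0.020],"gripper":0.04},{"twist":[0,0,0],"slide":[0,-0.001,-0.020],"gripper":0.04},{"twist":[0,0,0],"slide":[0,-0.001,-0.020],"gripper":0.04}]'
python3 -m pendant '[{"twist":[0,0,0],"slide":[0,0,0],"gripper":0.08},{"twist":[0,0,0],"slide":[0,0,0],"gripper":0.08},{"twist":[0,0,0],"slide":[0,0,0],"gripper":0.08},{"twist":[0,0,0],"slide":[0,0,0],"gripper":0.08},{"twist":[0,0,0],"slide":[0,0,0.03],"gripper":0.08},{"twist":[0,0,0],"slide":[0,0,0.07],"gripper":0.08},{"twist":[0,0,0],"slide":[0,0,0.11],"gripper":0.08},{"twist":[0,0,0],"slide":[0,0,0.14],"gripper":0.08}]'
python3 -m pendant '[{"twist":[0,0,0],"slide":[0,0.02,0.04],"gripper":0.08},{"twist":[0,0,0],"slide":[0,0.06,0.06],"gripper":0.08},{"twist":[0,0,0],"slide":[0,0.06,0.06],"gripper":0.08},{"twist":[0,0,0],"slide":[0,0.06,0.06],"gripper":0.08}]'
python3 look.py - black_tub black_holder red_tub red_holder green_vial green_holder
python3 - <<'E'
from h import *
f=cam("scene");cv2.imwrite("pics/s3.png",cv2.resize(f["image"][120:360,150:450],(750,600)))
E
```

```text
t: 25.1
ee_pos: [430.2, 44.7, 55.8]
orientation: [0.396, 3.115, -0.0]
contact_force: [-2.7, -0.5, 10.5]
finger_gap: 0.534
grip_force: 63.2
t: 25.77
ee_pos: [429.8, 44.8, 197.8]
orientation: [0.396, 3.115, 0.0]
contact_force: [0.6, -0.1, 0.1]
finger_gap: 0.935
grip_force: 0.0
t: 26.1
ee_pos: [430.2, 106.2, 255.9]
orientation: [0.391, 3.115, 0.001]
contact_force: [0.9, -1.3, -0.2]
finger_gap: 0.934
grip_force: 0.0
tcp [430.2 106.2 255.9] F [ 0.9 -1.3 -0.2] gap 0.934 j [ 0.06  0.12 -0.22  1.23  0.    0.31] t 26.1
black_tub 0.97 [309, 503] 437 ztop 26.9 circ [704.5 314. ] 20.1 med [696.1 312.6  23.3] box [699.5 314.   23.8] ext [14.6 39.9  7.7]
black_tub 0.62 [174, 260] 1911 ztop 55.2 circ [428.2  43.4] 25.1 med [427.  44.  54.] box [428.   43.3  53.2] ext [49.4 49.9  6.3]
black_holder 0.91 [154, 276] 2555 ztop 9.5 circ [426.9  44.7] 57.1 med [410.8  59.7   4.2] box [427.4  44.6   5. ] ext [102.3 103.6   7.1]
black_holder 0.69 [177, 258] 1898 ztop 55.2 circ [428.2  43.4] 25.1 med [427.   44.1  54. ] box [428.   43.3  53.2] ext [49.4 49.9  6.3]
red_tub 0.79 [245, 504] 2258 ztop 55.0 circ [587.1 304.9] 25.3 med [585.7 304.1  53.9] box [587.4 304.7  53. ] ext [50.  49.1  6.1]
red_holder 0.55 [222, 478] 2153 ztop 9.5 circ [586.2 304.9] 57.0 med [567.9 289.7   4.1] box [580.9 304.9   4.7] ext [ 92.7 104.5   7.6]
red_holder 0.47 [246, 505] 2223 ztop 55.0 circ [586.9 305.1] 25.3 med [585.7 304.1  53.9] box [587.  304.7  53. ] ext [49.2 49.1  6.1]
green_vial 0.87 [138, 500] 1321 ztop 61.0 circ [451.  305.1] 15.7 med [450.1 303.6  59.8] box [450.4 304.2  59. ] ext [29.2 29.2  6.4]
green_holder 0.92 [123, 474] 2369 ztop 9.5 circ [450.4 304.2] 46.5 med [438.2 293.6   4.1] box [450.5 303.5   4.7] ext [70.5 68.5  7.8]
```

View pics/s3.png

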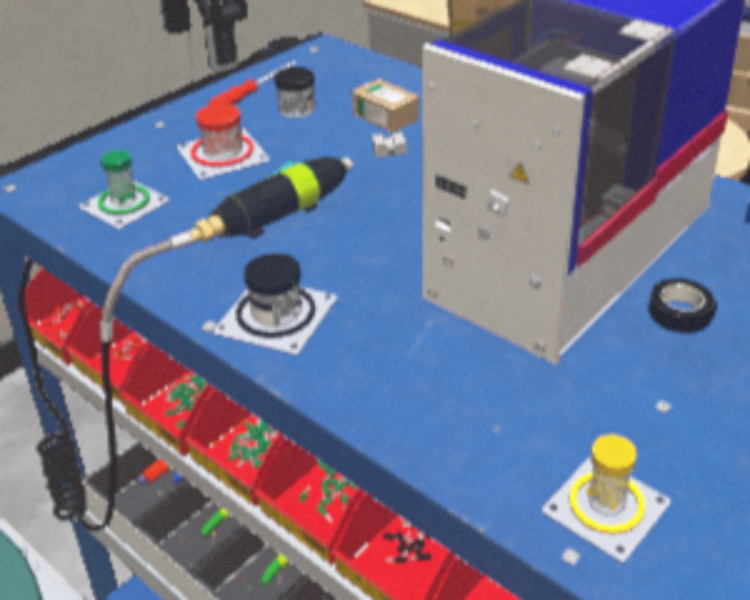

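The picture shows all four containers upright inside their own rims: green (118,190), red (222,145), black (273,305) and yellow (612,490). The carton and die are untouched and the arm is clear.

```bash
python3 -c "
from workcell import manip
print(manip.finish_job())"
```

```text
the job is handed in; nothing more can be done
None
```

The job is handed in: by the last camera measurements all four containers stand upright in the holders of their lid colours, each within about 2 mm of centre, the die and carton were left alone, and it took about 26 s; the hand-in returned no verdict.

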